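# Load the desk rack and close its telescoping end by one snap-button hole

## Task

Stand the yellow card box upright in the desk rack, in the gap between the two books and the white sliding end plate, setting it down gently and square to the rack before letting go. Then press the rack's brass snap button in flush and slide the end plate's square tube one hole towards the box, until the button springs out through the next hole. Let go, with box and books standing in the rack and everything else left where it was.

Things in the scene. Friction and masses are not known exactly. Their poses are not given: they have to be found in the camera images.
- card_box: Yellow plastic card box, a closed upright block 60 (own x) x 36 (own y) x 120 mm (z), 0.15 to 0.3 kg, with a white band 88 mm up. It starts standing on the desk. Origin: centre of its underside. Best gripped from above across its 60 mm side (own x), about 90 mm above its underside.
- rack: Desk rack fixed to the desk, 424 mm long along its own y. Origin: on the desk below the snap button, under the tube's axis; x level across the rack, z up. Dark wooden floor for books and box: 70 mm wide, 8 mm high, y = -245 to -80 mm. Fixed steel end plate: top at 118 mm, inner face at y = -232 mm. Post 70 mm wide, 72 mm high, at y = 151 to 179 mm, carries the fixed inner tube.
- slot (a point): Point on the rack's floor (8 mm above the desk), rack x = 0, y = -142 mm, in the gap at the start (about y = -168 mm, face of the nearer book, to y = -89 mm, face of the sliding end plate): a good place to set the centre of the box's underside, with its own x along the rack's x (either way round).
- sleeve (a joint): Travel in m of the aluminium square outer tube with its white end plate, along rack -y (towards books and box). 0: button through the first hole (start); 0.04: through the next hole; 0.08: third. Tube 34 x 34 mm, axis at rack x = 0, 50 mm above the desk, y = -85 to 105 mm at the start. Friction about 1.2 N; 5 to 8 N to start it out of a hole with the button held flush.
- sleeve_hole1 (a point): Centre of the next (second) 15 mm round hole, in the tube's +x face, 50 mm above the desk; rack y = 40 mm at the start. Moves with the tube; must come to the button, at rack y = 0. Below the tube lies only a bar 40 mm wide, 8 mm high, so fingers have room on both sides of it and 25 mm below it.
- end_plate (a point): Centre of the face of the white sliding end plate that looks to the books; moves with the tube. Rack y = -89 mm at the start, -129 mm in the next hole. The plate is 70 mm wide, 4 mm thick, 12 to 112 mm above the desk.
- snap (a joint): How far in m the button is pushed in (towards rack -x): 0 sprung out, locking the tube; 0.005 flush with the tube (3.5 N). A pinch across the tube, one pad on the button and the other on the -x face, holds it flush, and the same grip can pull the tube along: the dome dips under the wall (0.008), stays under, and springs out by itself in the next hole, locking the tube.
- snap_tip (a point): Outermost point of the brass snap button, a 14 mm wide dome that stands 5 mm out of the tube's +x face, 50 mm above the desk, rack x = 22 mm, y = 0. The button stays at this y; only the tube slides.
- blue_book: Blue book standing in the rack at the start, 60 (x) x 30 (y) x 105 mm, 0.2 kg; origin at the centre of its underside. Stays standing in the rack; may be pushed along a little.
- red_book: Red book, same size as the blue one and standing next to it in the rack; which of them is nearer the gap varies. Origin at the centre of its underside.
- green_box: Green card box of the same shape as the yellow one, standing on the desk; origin at the centre of its underside. To be left where it is.
- tumbler: Green glass tumbler, 72 mm wide at its rim, 100 mm high; origin at the centre of its underside. To be left where it is.
- notes: Stack of coloured sticky notes, 76 x 76 x 20 mm; origin at the centre of its underside. To be left where it is.
- mouse: Black computer mouse, 100 x 58 x 30 mm; origin at the centre of its underside. To be left where it is.
- pen_cup: White cup, 76 mm wide, 95 mm high; origin at the centre of its underside. To be left where it is.
Not all that is in view belongs to the job. Leave any orange look-alike of the blue_book alone.

How it is judged:
By the outcome, as a careful person would: the job done as asked, in the order asked, and still so for the second after the job is handed in, with the robot touching nothing.
It also fails if it takes over 56 s, if anything falls off the work surface, if the arm or the gripper's body presses on something with over 40 N, if the wrist force passes 120 N, or if a joint passes its speed limit or range.

## Robot

A 6-joint arm with a two-finger parallel gripper is mounted at the origin on the work surface. World frame = base frame: x ahead of the robot, y to its left, z up, the work surface at z = 0. Lengths are in m, angles in rad, forces in N, time in s.
With the tool pointing down it reaches from about 0.35 to 0.775 m from the base axis. Payload 7.3 kg.
Tool frame: the origin (TCP) lies on the front face of the gripper's body, between the roots of the fingers; the fingertips stand 66 mm ahead of it and the grasp point (between the pads) lies 47 mm ahead of it; z points along the fingers, y is the line along which they close (so a half turn about z gives the same grasp; the last joint's range is limited). The gripper opens to 92 mm and grips with 3 to 60 N. Pads are 19 mm wide; open, the fingers measure 130 mm over their backs; the gripper's body (75 mm by 190 mm) begins 47 mm behind the grasp point.
Start: joints at [-1.318, 0.342, 1.524, -0, 1.275, -0.146], TCP at [0.204, -0.484, 0.292] pointing down, gripper open.
Joint ranges: [-2.53, 2.53], [-0.77, 2.02], [0.04, 2.7], [-1, 4.14], [0.28, 2.66], [-3.11, 3.11]. Speed limits (rad/s): [2.57, 2.57, 3.14, 3.14, 3.14, 3.14].

## Interface

Orientations are given as a unit quaternion [w, x, y, z].
In Python, from cell import env gives the robot as it stands.
- The arm moves only by the tool send_rows, never from a script. Its argument "series" is a list of rows, each an object with "offset": the shift along the tool's x, y, z in cm, a list of three; "turn": the turn about the tool's z in degrees; "gripper": the finger opening in cm, from 0 to 9.18. A call has 1 to 5 rows; each row is the pose to reach, as a shift and turn from the pose commanded when the call began, along the tool's axes at that moment; what a row does not reach only later rows make up. A row lasts 1/12 s, in which the tool goes at most 41.7 mm and 7.16 degrees, less where a joint would pass 70% of its speed; a pose out of reach is approached as far as the arm can. A call with a gripper value outside its range is refused whole. The fingers move at their own pace and stop on an object; "force" is the grip in N (left out, the last holds). Time passes only in rows, so rows that repeat a pose let the fingers close. It gives the time, the measured TCP pose, the force, the opening and the grip force at its end, in the units of the state.
- env.sense(): the state, without advancing time (a new reading comes with each control period).
- env.read_camera(name): name is "side" or "top" or "wrist"; returns a dict with "pixels" (480x640x3 uint8, red, green, blue), "mtx" (3x3 intrinsics, pixels), "k1" (the pictures are not rectified: a ray, as slopes to the right and down, at radius r is drawn at 1 + k1 r^2 times it, then the intrinsics apply), "rvec" (rotation vector, rad) and "tvec" (3), from world to camera coordinates, as OpenCV has them; the wrist camera has in their place "tool_from_camera" (4x4, takes a point from camera to tool coordinates, whose origin is the TCP and whose axes are the flange's). Camera axes: x right, y down, z forward; pixel columns grow to the right and rows downward; lengths in m; the calibration is good to about 2 mm. A picture is of the moment at which its call begins: read the wrist's pose just before it. There is no depth.
- env.hand_in(): hands the job in; it is judged then, once.
The state is a dict: "time_s": time; "joint_pos": joint angles; "qd": joint speeds; "joint_torque": joint torques, N m; "ee_pos": TCP position; "tool_rot": TCP orientation; "ft_force": force on the tool from outside, world axes, zero at the start; "moment": the same for the moment, N m; "opening": finger opening in m; "grip_force": force on a finger pad.
Only numpy, scipy, OpenCV 4.12 (cv2) and the standard library are available. Lean on these libraries where they do the work, as an engineer would, in place of code of your own. Each camera call takes 0.05 s, during which the arm holds its last target. There are 200 camera calls.

## Working session

There is one attempt and no reset: what is moved stays moved. The work goes in short steps, Python scripts to look and compute and a tool call to move; the robot and the scene stay as the last step left them, time stands still between calls to the robot, and variables do not carry over. Pictures are saved under pics/ and viewed, at most 10 in all, crops included, and the job is handed in when it is done.

Besides the shell and the picture viewer there is one more tool, called after "Emit:" by a JSON object that holds its "name" and its "arguments". send_rows: Moves the arm, as the interface text tells. Its arguments: {"type":"object","properties":{"series":{"type":"array"},"force":{"type":"number"}},"required":["series"]}

```bash
mkdir -p pics; ls; cat > h.py <<'E'
import numpy as np, cv2
from cell import env
def shot(n,f=None):
    c=env.read_camera(n)
    if f: cv2.imwrite('pics/'+f,c['pixels'][:,:,::-1])
    return c
E
python3 - <<'E'
from h import *
s=env.sense();print({k:np.round(v,3) for k,v in s.items()})
for n in('side','top'):
    c=shot(n,n+'0.png');print(n,c['mtx'],c['k1'],c['rvec'],c['tvec'])
E
```

```text
pics
{'time_s': np.float64(0.0), 'joint_pos': array([-1.318,  0.343,  1.525, -0.   ,  1.275, -0.146]), 'qd': array([ 0.001,  0.   ,  0.   , -0.001, -0.001, -0.   ]), 'joint_torque': array([ 1.0000e-03, -4.3124e+01, -2.4422e+01,  7.2000e-02,  5.6000e-02,
       -0.0000e+00]), 'ee_pos': array([ 0.204, -0.483,  0.292]), 'tool_rot': array([-0.001,  0.98 ,  0.198, -0.   ]), 'ft_force': array([-0.148,  0.108, -0.519]), 'moment': array([-0.017,  0.006, -0.021]), 'grip_force': np.float64(0.0), 'opening': np.float64(0.092)}
side [[439.4538741    0.         313.77251804]
 [  0.         439.4538741  241.43889898]
 [  0.           0.           1.        ]] 0.025878562749028347 [ 2.40423812 -0.16835792  0.06029096] [-0.5440264   0.12956112  0.89748136]
top [[521.03842417   0.         314.55621625]
 [  0.         521.03842417 245.68675715]
 [  0.           0.           1.        ]] -0.08421213538828483 [ 2.15478975 -2.13816735  0.18091202] [-0.01965971  0.57519227  1.06051147]
```

View pics/side0.png

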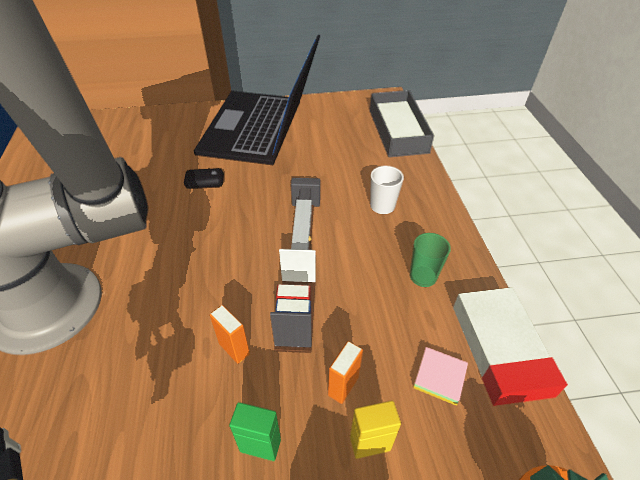

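View pics/top0.png

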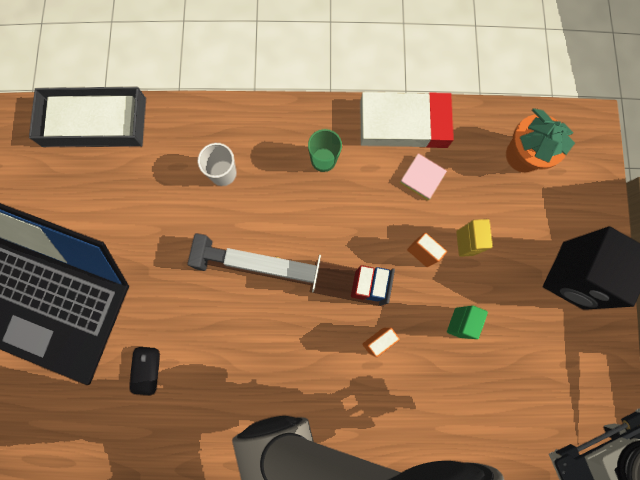

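The side view shows the yellow box at about (375,430), the green box at (255,430), and the rack running from (305,190) to (292,330). In the top view the yellow box is at (475,237), the rack post at (200,252), the plate at (317,273) and the books at (373,283). Rack +y points along world +y, so the button is on the far side, towards world +x.

```bash
cat >> h.py <<'E'
from scipy.spatial.transform import Rotation as R
def ray(c,px):
    k=c['k1'];K=c['mtx']
    D=np.array([k,0,0,0,0.]);p=np.asarray(px,float).reshape(-1,1,2)
    d=cv2.undistortPointsIter(p,K,D,None,None,(3,100,1e-12)).reshape(-1,2) if hasattr(cv2,'undistortPointsIter') else cv2.undistortPoints(p,K,D).reshape(-1,2)
    d=np.c_[d,np.ones(len(d))]
    if 'rvec' in c:
        Rm=cv2.Rodrigues(np.array(c['rvec']))[0];t=np.array(c['tvec']).ravel();return -Rm.T@t,d@Rm
    T=c['T'];return T[:3,3],d@T[:3,:3].T
def onz(c,px,z):
    o,d=ray(c,px);return o+d*((z-o[2])/d[:,2])[:,None]
def wrist(f=None):
    s=env.sense();c=shot('wrist',f);q=s['tool_rot'];T=np.eye(4);T[:3,:3]=R.from_quat([q[1],q[2],q[3],q[0]]).as_matrix();T[:3,3]=s['ee_pos'];c['T']=T@np.array(c['tool_from_camera']);return c
def biggest(m):
    cs=cv2.findContours(m.astype(np.uint8),cv2.RETR_EXTERNAL,cv2.CHAIN_APPROX_NONE)[0];return max(cs,key=cv2.contourArea)
def rect(c,m,z):
    k=biggest(m).reshape(-1,2);P=onz(c,k,z)[:,:2];return cv2.minAreaRect((P*1000).astype(np.float32)),k
E
python3 - <<'E'
from h import *
c=shot('top');im=c['pixels'];h=cv2.cvtColor(im,cv2.COLOR_RGB2HSV)
crop=cv2.resize(im[215:310,180:510],None,fx=2.4,fy=2.4,interpolation=cv2.INTER_CUBIC);cv2.imwrite('pics/crop1.png',crop[:,:,::-1])
m=(abs(h[:,:,0].astype(int)-27)<6)&(h[:,:,1]>120)&(h[:,:,2]>90)
sub=m.copy();sub[:200]=0;sub[280:]=0;sub[:,:440]=0;sub[:,510:]=0
print('yellow V hist',np.histogram(h[:,:,2][sub],12))
for thr in(150,190,210):
    print(thr,rect(c,sub&(h[:,:,2]>thr),.12)[0])
E
```

```text
yellow V hist (array([398,  64,  47,  20,  14,   6,   8,   7,   5,  12,  22, 405]), array([ 98.  , 110.25, 122.5 , 134.75, 147.  , 159.25, 171.5 , 183.75,
       196.  , 208.25, 220.5 , 232.75, 245.  ]))
150 ((590.7733764648438, -350.8077392578125), (58.29139709472656, 33.769649505615234), 3.945565700531006)
190 ((591.1885986328125, -351.3498840332031), (57.31114196777344, 32.6329460144043), 3.9601643085479736)
210 ((591.2680053710938, -351.68505859375), (57.18752670288086, 31.9498291015625), 3.9367926120758057)
```

View pics/crop1.png

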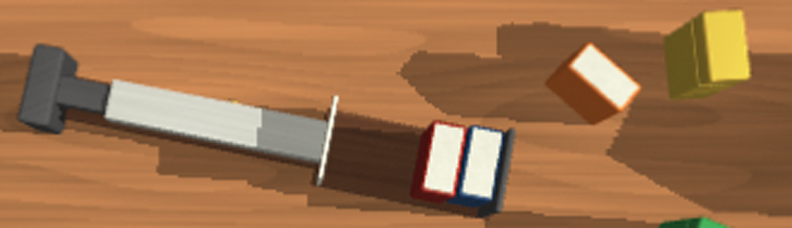

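The crop shows the tube top from (107,80)/(105,118) to (333,125)/(320,163), the plate's top edge from (336,97) to (319,185), the red book nearer the gap and the blue book behind it. The yellow box top measures 58x34 mm, which fits the given size.

```bash
python3 - <<'E'
from h import *
c=shot('top')
f=lambda L:(np.array(L,float)+.5)/2.4-.5+np.array([180,215])
def pr(n,L,z):
    P=onz(c,f(L),z)*1000;print(n,np.round(P[:,:2],1).tolist());return P
T=pr('tube',[(107,80),(105,118),(262,110),(258,149)],67)if 0 else pr('tube',[(107,80),(105,118),(262,110),(258,149)],.067)
pl=pr('plate',[(336,97),(319,185)],.112)
b=pr('red',[(435,122),(466,126),(454,195),(422,190)],.113)
b2=pr('blue',[(475,126),(504,130),(494,199),(462,194)],.113)
e=pr('steel',[(515,130),(500,214)],.118)
po=pr('post',[(36,44),(64,47),(51,131),(20,123)],.072)
for n,a,d in(('tube near',T[1],T[3]),('tube far',T[0],T[2]),('plate',pl[1],pl[0]),('steel',e[1],e[0])):
    v=d-a;print(n,np.hypot(*v[:2]),np.degrees(np.arctan2(v[1],v[0])))
# tube mask fit
im=c['pixels'];h=cv2.cvtColor(im,cv2.COLOR_RGB2HSV)
m=(h[:,:,1]<40)&(h[:,:,2]>120);m[:,:222]=0;m[:,310:]=0;m[:240]=0;m[295:]=0
r,k=rect(c,m,.067);print('tuberect',r)
r,k=rect(c,m&(np.arange(640)<285)[None],.067);print('tuberect',r)
for nm,lo,hi,x0,x1 in(('bk',0,0,352,394),):
    m=(h[:,:,1]<40)&(h[:,:,2]>180);m[:,:x0]=0;m[:,x1:]=0;m[:262]=0;m[302:]=0
    for kk in cv2.findContours(m.astype(np.uint8),cv2.RETR_EXTERNAL,cv2.CHAIN_APPROX_NONE)[0]:
        if len(kk)>20:print('book',cv2.minAreaRect((onz(c,kk.reshape(-1,2),.113)[:,:2]*1000).astype(np.float32)))
E
```

```text
tube [[565.3, 172.6], [532.1, 173.2], [540.3, 38.0], [506.5, 40.9]]
plate [[545.9, -24.7], [473.1, -11.2]]
red [[525.7, -106.6], [522.5, -132.2], [465.6, -121.8], [469.5, -95.6]]
blue [[522.6, -139.7], [519.4, -163.7], [462.5, -154.7], [466.4, -128.4]]
steel [[518.9, -172.0], [450.0, -158.7]]
post [[595.5, 234.6], [593.1, 210.1], [519.9, 218.5], [526.5, 245.5]]
tube near 134.7087166709081 -100.95051439011546
tube far 136.87422153823474 -100.50921229960728
plate 74.10096630752986 -10.52826528557142
steel 70.17077785327231 -10.94443034165834
tuberect ((532.1472778320312, 82.17867279052734), (181.19400024414062, 34.21800994873047), 79.19471740722656)
tuberect ((537.03125, 107.76835632324219), (129.0908966064453, 34.21800994873047), 79.19471740722656)
book ((492.5498352050781, -145.01947021484375), (23.709474563598633, 54.120018005371094), 79.0494384765625)
book ((496.2588806152344, -113.52738952636719), (22.361774444580078, 52.52882385253906), 79.09380340576172)
```

Emit:
{"name": "send_rows", "arguments": {"series": [{"offset": [0,0,-10],"turn": -35.5,"gripper": 9.1},{"offset": [0,0,-10],"turn": -35.5,"gripper": 9.1},{"offset": [0,0,-10],"turn": -35.5,"gripper": 9.1},{"offset": [0,0,-10],"turn": -35.5,"gripper": 9.1},{"offset": [0,0,-10],"turn": -35.5,"gripper": 9.1}]}}

```text
time_s: 0.62
ee_pos: [0.204, -0.484, 0.3938]
tool_rot: [0.002, 0.872, 0.49, -0.0]
ft_force: [-0.5, -0.5, -1.5]
opening: 0.0912
grip_force: 0.0
```

Emit:
{"name": "send_rows", "arguments": {"series": [{"offset": [0,0,0],"turn": -20.9,"gripper": 9.1},{"offset": [0,0,0],"turn": -20.9,"gripper": 9.1},{"offset": [0,0,0],"turn": -20.9,"gripper": 9.1},{"offset": [0,0,0],"turn": -20.9,"gripper": 9.1}]}}

```text
time_s: 0.95
ee_pos: [0.2038, -0.4837, 0.392]
tool_rot: [-0.0, 0.769, 0.639, 0.0]
ft_force: [-0.2, 0.0, 0.0]
opening: 0.0911
grip_force: 0.0
```

Emit:
{"name": "send_rows", "arguments": {"series": [{"offset": [4,2,0],"turn": 0,"gripper": 9.1},{"offset": [8,4,0],"turn": 0,"gripper": 9.1},{"offset": [11,5.5,0],"turn": 0,"gripper": 9.1},{"offset": [14,6.5,0],"turn": 0,"gripper": 9.1},{"offset": [16,7,0],"turn": 0,"gripper": 9.1}]}}

```text
time_s: 1.37
ee_pos: [0.3037, -0.3371, 0.3923]
tool_rot: [-0.0, 0.771, 0.637, 0.0]
ft_force: [-0.4, -0.6, -0.2]
opening: 0.0914
grip_force: 0.0
```

Emit:
{"name": "send_rows", "arguments": {"series": [{"offset": [4,2,0],"turn": 0,"gripper": 9.1},{"offset": [8,4,0],"turn": 0,"gripper": 9.1},{"offset": [11,5.5,0],"turn": 0,"gripper": 9.1},{"offset": [14,6.5,0],"turn": 0,"gripper": 9.1},{"offset": [16,7,0],"turn": 0,"gripper": 9.1}]}}

```text
time_s: 1.78
ee_pos: [0.4023, -0.1929, 0.3922]
tool_rot: [-0.0, 0.771, 0.637, 0.0]
ft_force: [-1.2, 0.4, -0.1]
opening: 0.0912
grip_force: 0.0
```

Emit:
{"name": "send_rows", "arguments": {"series": [{"offset": [4,2,0],"turn": 0,"gripper": 9.1},{"offset": [8,4,0],"turn": 0,"gripper": 9.1},{"offset": [12,5.5,0],"turn": 0,"gripper": 9.1},{"offset": [16,7,0],"turn": 0,"gripper": 9.1},{"offset": [16,7,0],"turn": 0,"gripper": 9.1}]}}

```text
time_s: 2.2
ee_pos: [0.5017, -0.0467, 0.3918]
tool_rot: [-0.001, 0.77, 0.638, 0.001]
ft_force: [0.1, 0.5, 0.0]
opening: 0.0909
grip_force: 0.0
```

```bash
cat >> h.py <<'E'
def go(x,y,z,yaw):
    s=env.sense();q=s['tool_rot'];M=R.from_quat([q[1],q[2],q[3],q[0]])
    cur=np.degrees(np.arctan2(M.as_matrix()[1,0],M.as_matrix()[0,0]))
    print('t',s['time_s'],'pos',np.round(s['ee_pos'],4),'yaw',round(cur,2),'tilt z',np.round(M.as_matrix()[:,2],3),'F',np.round(s['ft_force'],1),'op',s['opening'],'grip',s['grip_force'])
    print('offset cm',np.round(100*(M.inv().apply(np.array([x,y,z])-s['ee_pos'])),2),'turn',round(-(yaw-cur),2))
E
python3 - <<'E'
from h import *
go(.5026,-.0728,.3,79.2)
c=wrist('w1.png');print(c['mtx'],c['k1'],np.round(c['tool_from_camera'],3).tolist())
E
```

```text
t 2.2 pos [ 0.5017 -0.0467  0.3918] yaw 79.29 tilt z [ 0.001  0.002 -1.   ] F [0.1 0.5 0. ] op 0.09087372623119654 grip 0.0
offset cm [-2.57  0.58  9.17] turn 0.09
[[337.79629783   0.         316.54893815]
 [  0.         337.79629783 238.73717006]
 [  0.           0.           1.        ]] -0.052872510616900674 [[0.002, -0.966, -0.259, 0.07], [1.0, 0.002, 0.0, -0.001], [0.0, -0.259, 0.966, -0.092], [0.0, 0.0, 0.0, 1.0]]
```

View pics/w1.png

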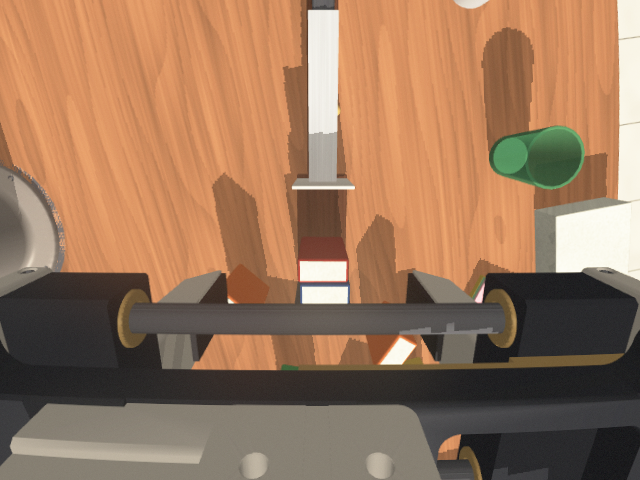

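The wrist view looks straight down the rack. The tube runs at columns 308–338 from row 10 to row 180, the brass dome is at about (338,110), the plate's top edge is at rows 178–188, and the red book's top is at rows 261–282.

```bash
python3 - <<'E'
from h import *
c=wrist();im=c['pixels'];h=cv2.cvtColor(im,cv2.COLOR_RGB2HSV)
print('plate col',[tuple(im[r,345]) [0] for r in range(170,196)], [int(im[r,300][0]) for r in range(170,196)])
m=(h[:,:,1]<60)&(h[:,:,2]>130)
E=[]
for r in range(30,125,5):
    cc=np.where(m[r,295:345])[0]+295;E.append((r,cc.min()-.5,cc.max()+.5))
E=np.array(E)
L=onz(c,E[:,[1,0]],.067);Rr=onz(c,E[:,[2,0]],.067)
for P in(L,Rr):
    vx,vy,x0,y0=cv2.fitLine((P[:,:2]).astype(np.float32),cv2.DIST_HUBER,0,1e-3,1e-3).ravel();print('edge ang',np.degrees(np.arctan2(vy,vx))%180,x0,y0)
M=(L+Rr)/2;a=np.polyfit(M[:,1],M[:,0],1);print('axis ang',90-np.degrees(np.arctan(a[0])),'width',np.mean(np.hypot(*(Rr-L)[:,:2].T))*np.cos(np.radians(10.8)),'x at y=.1',np.polyval(a,.1))
yb=(abs(h[:,:,0].astype(int)-24)<8)&(h[:,:,1]>110);yb[:,:333]=0;yb[:,346:]=0;yb[:80]=0;yb[140:]=0
k=np.argwhere(yb);print('brass',len(k),k.min(0),k.max(0),k.mean(0),)
def rk(P):
    th=np.radians(79.2);u=np.array([np.cos(th),np.sin(th)]);v=np.array([u[1],-u[0]]);return np.round(np.c_[P[:,:2]@v,P[:,:2]@u]*1000,1)
print('brass t,s',rk(onz(c,[k.mean(0)[::-1]],.05)))
print('axis t,s',rk(M)[[0,-1]])
print('plate top bottom edge t,s',rk(onz(c,[(292.5,188.5),(354,188.5),(323,178)],.112)))
bm=(h[:,:,1]<60)&(h[:,:,2]>170);bm[:255]=0;bm[305:]=0;bm[:,:295]=0;bm[:,352:]=0
for kk in cv2.findContours(bm.astype(np.uint8),cv2.RETR_EXTERNAL,cv2.CHAIN_APPROX_NONE)[0]:
    if len(kk)>40:
        kk=kk.reshape(-1,2);print('book',kk.min(0),kk.max(0),rk(onz(c,kk,.113)).min(0),rk(onz(c,kk,.113)).max(0))
print('tube end',rk(onz(c,[(323,10)],.067)))
E
```

```text
plate col [np.uint8(143), np.uint8(142), np.uint8(133), np.uint8(111), np.uint8(125), np.uint8(135), np.uint8(134), np.uint8(147), np.uint8(156), np.uint8(155), np.uint8(154), np.uint8(153), np.uint8(151), np.uint8(151), np.uint8(197), np.uint8(245), np.uint8(253), np.uint8(239), np.uint8(164), np.uint8(137), np.uint8(134), np.uint8(135), np.uint8(134), np.uint8(135), np.uint8(133), np.uint8(134)] [143, 144, 126, 104, 98, 101, 110, 142, 153, 155, 155, 152, 150, 141, 188, 244, 253, 229, 133, 100, 101, 98, 101, 99, 100, 101]
edge ang 80.07672 0.5184964 0.10433523
edge ang 79.27328 0.5527984 0.10119224
axis ang 79.65970300644751 width 0.033680379197319504 x at y=.1 0.5351642328817426
brass 14 [105 338] [113 340] [109.07142857 339.14285714]
brass t,s [[527.  164.3]]
axis t,s [[506.4 247. ]
 [507.2 150.1]]
plate top bottom edge t,s [[473.6  74.5]
 [541.2  74.9]
 [507.   86.1]]
book [302 285] [347 303] [483.2 -62.1] [537.2 -38.7]
book [300 260] [346 279] [481.1 -31.2] [534.8  -7.5]
tube end [[506.3 267.5]]
```

Emit:
{"name": "send_rows", "arguments": {"series": [{"offset": [0,0,0],"turn": -7,"gripper": 9.1},{"offset": [0,0,0],"turn": -14.6,"gripper": 9.1},{"offset": [0,0,0],"turn": -14.6,"gripper": 9.1}]}}

```text
time_s: 2.55
ee_pos: [0.499, -0.0529, 0.3922]
tool_rot: [0.0, 0.683, 0.731, -0.0]
ft_force: [-0.7, -0.1, 0.3]
opening: 0.091
grip_force: 0.0
```

Emit:
{"name": "send_rows", "arguments": {"series": [{"offset": [-3,0.8,0],"turn": 0,"gripper": 9.1},{"offset": [-7,1.6,1],"turn": 0,"gripper": 9.1},{"offset": [-11,2.4,2],"turn": 0,"gripper": 9.1},{"offset": [-15,3.2,3],"turn": 0,"gripper": 9.1},{"offset": [-18,4,4],"turn": 0,"gripper": 9.1}]}}

```text
time_s: 2.97
ee_pos: [0.5508, -0.2326, 0.3519]
tool_rot: [0.0, 0.686, 0.728, -0.0]
ft_force: [0.7, 0.1, -0.2]
opening: 0.0909
grip_force: 0.0
```

Emit:
{"name": "send_rows", "arguments": {"series": [{"offset": [-3,0.7,2],"turn": 0,"gripper": 9.1},{"offset": [-6,1.4,4],"turn": 0,"gripper": 9.1},{"offset": [-9,2.1,6],"turn": 0,"gripper": 9.1},{"offset": [-12,2.8,8],"turn": 0,"gripper": 9.1},{"offset": [-13,2.8,10],"turn": 0,"gripper": 9.1}]}}

```text
time_s: 3.38
ee_pos: [0.5872, -0.3617, 0.2505]
tool_rot: [0.001, 0.687, 0.727, -0.001]
ft_force: [1.0, -0.3, -0.5]
opening: 0.0911
grip_force: 0.0
```

```bash
python3 - <<'E'
from h import *
go(.591,-.351,.137,93.95)
# cross-check with side view
c=shot('side');im=c['pixels'];h=cv2.cvtColor(im,cv2.COLOR_RGB2HSV)
m=(abs(h[:,:,0].astype(int)-27)<6)&(h[:,:,1]>120)&(h[:,:,2]>90);m[:395]=0;m[465:]=0;m[:,:340]=0;m[:,410:]=0
print(np.histogram(h[:,:,2][m],10))
for thr in(200,225):
    try: print(rect(c,m&(h[:,:,2]>thr),.12)[0])
    except Exception as e: print(e)
wrist('w2.png')
E
```

```text
t 3.3833 pos [ 0.5872 -0.3617  0.2505] yaw 93.29 tilt z [-0.    -0.002 -1.   ] F [ 1.  -0.3 -0.5] op 0.09106285788315735 grip 0.0
offset cm [ 1.07  0.44 11.34] turn -0.66
(array([   4,   94,  101,  189,   30,   33,   32,   30, 1222,  282]), array([ 92. , 108.3, 124.6, 140.9, 157.2, 173.5, 189.8, 206.1, 222.4,
       238.7, 255. ]))
((589.9840698242188, -368.7470397949219), (62.67813491821289, 60.0743293762207), 80.12700653076172)
((590.4642944335938, -368.40863037109375), (63.06302261352539, 58.79445266723633), 78.09796142578125)
```

View pics/w2.png

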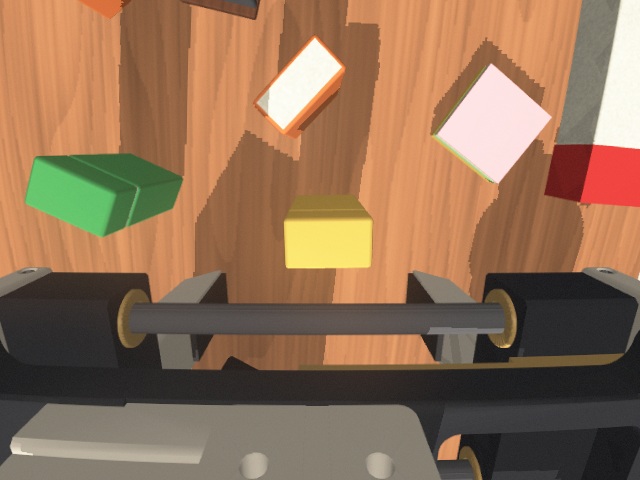

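The wrist view shows the yellow box's top face at columns 285–372, rows 219–268, nearly square to the gripper. The next step refines its position from these edges.

```bash
python3 - <<'E'
from h import *
c=wrist();im=c['pixels'];h=cv2.cvtColor(im,cv2.COLOR_RGB2HSV)
m=(abs(h[:,:,0].astype(int)-27)<6)&(h[:,:,1]>100)&(h[:,:,2]>90);m[:,:270]=0;m[:,390:]=0;m[:185]=0;m[275:]=0
print(h[190:272:3,328,2])
for t in(200,220,235): print(t,rect(c,m&(h[:,:,2]>t),.12)[0])
E
```

```text
[149 149 147 147 149 150 150 153 149 151 170 232 250 250 250 250 251 251
 251 251 251 251 251 251 251 251 252 152]
200 ((591.0014038085938, -352.0947570800781), (58.24115753173828, 32.43916320800781), 3.594996213912964)
220 ((591.0014038085938, -352.0947570800781), (58.24115753173828, 32.43916320800781), 3.594996213912964)
235 ((590.92919921875, -352.1140441894531), (57.516151428222656, 32.40972900390625), 3.594996213912964)
```

Emit:
{"name": "send_rows", "arguments": {"series": [{"offset": [0.9,0.4,2],"turn": -0.4,"gripper": 9.1},{"offset": [0.9,0.4,2],"turn": -0.4,"gripper": 9.1},{"offset": [0.9,0.4,2],"turn": -0.4,"gripper": 9.1}]}}

```text
time_s: 3.78
ee_pos: [0.5916, -0.3459, 0.2336]
tool_rot: [-0.0, 0.681, 0.733, -0.0]
ft_force: [-0.7, -0.4, 0.3]
opening: 0.0913
grip_force: 0.0
```

```bash
python3 - <<'E'
from h import *
go(.591,-.3518,.137,93.7)
E
```

```text
t 3.7833 pos [ 0.5916 -0.3459  0.2336] yaw 94.23 tilt z [-0.  0. -1.] F [-0.7 -0.4  0.3] op 0.09126579288479852 grip 0.0
offset cm [-0.59 -0.1   9.66] turn 0.53
```

Emit:
{"name": "send_rows", "arguments": {"series": [{"offset": [-0.6,-0.1,2],"turn": 0.5,"gripper": 9.1},{"offset": [-0.6,-0.1,4],"turn": 0.5,"gripper": 9.1},{"offset": [-0.6,-0.1,5],"turn": 0.5,"gripper": 9.1},{"offset": [-0.6,-0.1,5],"turn": 0.5,"gripper": 9.1},{"offset": [-0.6,-0.1,5],"turn": 0.5,"gripper": 9.1}]}}

```text
time_s: 4.2
ee_pos: [0.5914, -0.3529, 0.1834]
tool_rot: [0.0, 0.684, 0.73, 0.0]
ft_force: [-0.5, -0.3, 0.5]
opening: 0.0906
grip_force: 0.0
```

```bash
python3 - <<'E'
from h import *
go(.591,-.3518,.137,93.7)
E
```

```text
t 4.2 pos [ 0.5914 -0.3529  0.1834] yaw 93.74 tilt z [ 0.001 -0.001 -1.   ] F [-0.5 -0.3  0.5] op 0.09057257438277293 grip 0.0
offset cm [ 0.11 -0.04  4.64] turn 0.04
```

Emit:
{"name": "send_rows", "arguments": {"series": [{"offset": [0.1,0,2],"turn": 0,"gripper": 9.1},{"offset": [0.1,0,4],"turn": 0,"gripper": 9.1},{"offset": [0.1,0,4.6],"turn": 0,"gripper": 9.1},{"offset": [0.1,0,4.6],"turn": 0,"gripper": 9.1},{"offset": [0.1,0,4.6],"turn": 0,"gripper": 9.1}]}}

```text
time_s: 4.62
ee_pos: [0.5917, -0.3523, 0.1377]
tool_rot: [0.001, 0.684, 0.73, 0.0]
ft_force: [-0.7, -0.2, -0.0]
opening: 0.0916
grip_force: 0.0
```

Emit:
{"name": "send_rows", "arguments": {"series": [{"offset": [0,0,0],"turn": 0,"gripper": 7},{"offset": [0,0,0],"turn": 0,"gripper": 6},{"offset": [0,0,0],"turn": 0,"gripper": 5},{"offset": [0,0,0],"turn": 0,"gripper": 5},{"offset": [0,0,0],"turn": 0,"gripper": 5}], "force": 25}}

```text
time_s: 5.03
ee_pos: [0.5913, -0.352, 0.1367]
tool_rot: [0.0, 0.684, 0.73, 0.0]
ft_force: [0.7, 0.4, 0.7]
opening: 0.0624
grip_force: 0.0
```

Emit:
{"name": "send_rows", "arguments": {"series": [{"offset": [0,0,0],"turn": 0,"gripper": 5},{"offset": [0,0,0],"turn": 0,"gripper": 5},{"offset": [0,0,0],"turn": 0,"gripper": 5}]}}

```text
time_s: 5.28
ee_pos: [0.5913, -0.352, 0.1366]
tool_rot: [0.0, 0.684, 0.73, 0.0]
ft_force: [0.7, -0.0, 2.6]
opening: 0.0599
grip_force: 24.9
```

Emit:
{"name": "send_rows", "arguments": {"series": [{"offset": [0,0,-1],"turn": 0,"gripper": 5},{"offset": [0,0,-4],"turn": 0,"gripper": 5},{"offset": [0,0,-8],"turn": 0,"gripper": 5},{"offset": [0,0,-12],"turn": 0,"gripper": 5},{"offset": [0,0,-15],"turn": 0,"gripper": 5}]}}

```text
time_s: 5.7
ee_pos: [0.5911, -0.352, 0.2899]
tool_rot: [0.001, 0.684, 0.73, 0.0]
ft_force: [1.3, 0.2, -2.4]
opening: 0.0595
grip_force: 24.9
```

Emit:
{"name": "send_rows", "arguments": {"series": [{"offset": [2,-0.5,-1],"turn": 0,"gripper": 5},{"offset": [5,-1.2,-1],"turn": 0,"gripper": 5},{"offset": [8.5,-2.1,-1],"turn": 0,"gripper": 5},{"offset": [12,-3,-1],"turn": 0,"gripper": 5},{"offset": [15,-3.7,-1],"turn": 0,"gripper": 5}]}}

```text
time_s: 6.12
ee_pos: [0.543, -0.2026, 0.2962]
tool_rot: [-0.001, 0.684, 0.73, -0.0]
ft_force: [1.4, -0.5, -2.0]
opening: 0.0594
grip_force: 25.0
```

Emit:
{"name": "send_rows", "arguments": {"series": [{"offset": [3,-0.8,0],"turn": 2,"gripper": 5},{"offset": [6.5,-1.6,0],"turn": 6,"gripper": 5},{"offset": [10,-2.5,0],"turn": 10,"gripper": 5},{"offset": [12.5,-3.1,0],"turn": 13,"gripper": 5},{"offset": [13.4,-3.4,0],"turn": 14.4,"gripper": 5}]}}

```text
time_s: 6.53
ee_pos: [0.5, -0.0698, 0.2965]
tool_rot: [-0.001, 0.77, 0.638, -0.0]
ft_force: [0.6, 0.0, -3.9]
opening: 0.0601
grip_force: 25.0
```

Emit:
{"name": "send_rows", "arguments": {"series": [{"offset": [0,0,0],"turn": 0,"gripper": 5},{"offset": [0,0,0],"turn": 0,"gripper": 5},{"offset": [0,0,0],"turn": 0,"gripper": 5}]}}

```text
time_s: 6.78
ee_pos: [0.502, -0.0739, 0.2963]
tool_rot: [0.0, 0.77, 0.639, -0.0]
ft_force: [0.5, -0.5, -2.7]
opening: 0.0598
grip_force: 25.0
```

```bash
python3 - <<'E'
from h import *
go(.5025,-.0734,.145,79.3)
wrist('w3.png')
E
```

```text
t 6.7833 pos [ 0.502  -0.0739  0.2963] yaw 79.37 tilt z [ 0.    -0.001 -1.   ] F [ 0.5 -0.5 -2.7] op 0.05975432235144455 grip 24.966514706611633
offset cm [ 0.07  0.04 15.13] turn 0.07
```

View pics/w3.png

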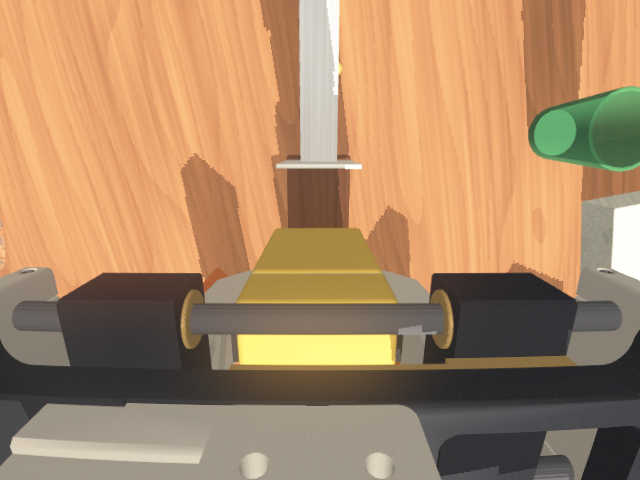

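The box is held square in front of the gap. Its lower front edge is at row 229, columns 276–361, and the plate is at columns 277–361, row 167, so the two are laterally aligned.

```bash
python3 - <<'E'
from h import *
c=wrist();im=c['pixels']
print(im[224:234,318,0],im[160:172,285,0])
th=np.radians(79.3);u=np.array([np.cos(th),np.sin(th)]);v=np.array([u[1],-u[0]])
f=lambda p,z:np.round(np.c_[onz(c,p,z)[:,:2]@v,onz(c,p,z)[:,:2]@u]*1000,1)
print('box front bottom',f([(276,229),(361,229)],.2963-.137),'plate',f([(277,167.5),(361.5,167.5)],.112),'tcp',env.sense()['ee_pos'][:2]@np.c_[v,u])
E
```

```text
[113 110 111 123 158 167 167 168 167 166] [178 180 177 200 227 233 226 213 189 178 177 179]
box front bottom [[477.8  35.7]
 [537.1  35.8]] plate [[474.2  75.3]
 [542.2  75.5]] tcp [0.50703794 0.02031685]
```

Emit:
{"name": "send_rows", "arguments": {"series": [{"offset": [0.35,0,0],"turn": 0,"gripper": 5},{"offset": [0.35,0,2],"turn": 0,"gripper": 5},{"offset": [0.35,0,4],"turn": 0,"gripper": 5},{"offset": [0.35,0,6],"turn": 0,"gripper": 5},{"offset": [0.35,0,8],"turn": 0,"gripper": 5}]}}

```text
time_s: 7.3
ee_pos: [0.5025, -0.0701, 0.2153]
tool_rot: [0.0, 0.77, 0.638, 0.0]
ft_force: [0.4, -0.3, -2.7]
opening: 0.0598
grip_force: 25.0
```

Emit:
{"name": "send_rows", "arguments": {"series": [{"offset": [0,0,1.5],"turn": 0,"gripper": 5},{"offset": [0,0,3],"turn": 0,"gripper": 5},{"offset": [0,0,4.5],"turn": 0,"gripper": 5},{"offset": [0,0,5.5],"turn": 0,"gripper": 5},{"offset": [0,0,6],"turn": 0,"gripper": 5}]}}

```text
time_s: 7.72
ee_pos: [0.502, -0.07, 0.1548]
tool_rot: [-0.001, 0.77, 0.638, -0.001]
ft_force: [-1.0, 0.4, -3.8]
opening: 0.0596
grip_force: 25.0
```

Emit:
{"name": "send_rows", "arguments": {"series": [{"offset": [0,0,0.2],"turn": 0,"gripper": 5},{"offset": [0,0,0.4],"turn": 0,"gripper": 5},{"offset": [0,0,0.6],"turn": 0,"gripper": 5},{"offset": [0,0,0.6],"turn": 0,"gripper": 5}]}}

```text
time_s: 8.05
ee_pos: [0.5026, -0.0699, 0.1505]
tool_rot: [0.0, 0.77, 0.638, 0.0]
ft_force: [-0.7, 1.0, -3.9]
opening: 0.0597
grip_force: 25.0
```

```bash
python3 - <<'E'
from h import *
go(.5025,-.0734,.145,79.3)
E
```

```text
t 8.05 pos [ 0.5026 -0.0699  0.1505] yaw 79.35 tilt z [ 0.001 -0.    -1.   ] F [-0.7  1.  -3.9] op 0.05969454880129722 grip 24.966517388820648
offset cm [-0.35  0.05  0.55] turn 0.05
```

Next I lower the last 5–6 mm in small steps, watching the force.

Emit:
{"name": "send_rows", "arguments": {"series": [{"offset": [0,0,0.1],"turn": 0,"gripper": 5},{"offset": [0,0,0.2],"turn": 0,"gripper": 5},{"offset": [0,0,0.3],"turn": 0,"gripper": 5},{"offset": [0,0,0.4],"turn": 0,"gripper": 5},{"offset": [0,0,0.4],"turn": 0,"gripper": 5}]}}

```text
time_s: 8.47
ee_pos: [0.5023, -0.0697, 0.1461]
tool_rot: [-0.0, 0.77, 0.638, -0.0]
ft_force: [-0.6, 0.4, -2.8]
opening: 0.06
grip_force: 25.0
```

Emit:
{"name": "send_rows", "arguments": {"series": [{"offset": [0,0,0.05],"turn": 0,"gripper": 5},{"offset": [0,0,0.1],"turn": 0,"gripper": 5},{"offset": [0,0,0.1],"turn": 0,"gripper": 5},{"offset": [0,0,0.1],"turn": 0,"gripper": 5}]}}

```text
time_s: 8.8
ee_pos: [0.5024, -0.0698, 0.1452]
tool_rot: [0.0, 0.77, 0.638, -0.0]
ft_force: [-0.4, 0.2, -3.2]
opening: 0.0596
grip_force: 25.0
```

Emit:
{"name": "send_rows", "arguments": {"series": [{"offset": [0,0,0.05],"turn": 0,"gripper": 5},{"offset": [0,0,0.08],"turn": 0,"gripper": 5},{"offset": [0,0,0.08],"turn": 0,"gripper": 5},{"offset": [0,0,0.08],"turn": 0,"gripper": 5}]}}

```text
time_s: 9.13
ee_pos: [0.5024, -0.0698, 0.1445]
tool_rot: [0.0, 0.77, 0.638, 0.0]
ft_force: [0.2, -0.6, -0.2]
opening: 0.0598
grip_force: 25.0
```

Emit:
{"name": "send_rows", "arguments": {"series": [{"offset": [0,0,0.02],"turn": 0,"gripper": 5},{"offset": [0,0,0.03],"turn": 0,"gripper": 5},{"offset": [0,0,0.03],"turn": 0,"gripper": 5}]}}

```text
time_s: 9.38
ee_pos: [0.5025, -0.0698, 0.1445]
tool_rot: [0.0, 0.77, 0.638, 0.0]
ft_force: [-0.5, -0.6, 3.9]
opening: 0.0602
grip_force: 25.0
```

Emit:
{"name": "send_rows", "arguments": {"series": [{"offset": [0,0,0.03],"turn": 0,"gripper": 6.2},{"offset": [0,0,0.03],"turn": 0,"gripper": 7},{"offset": [0,0,0.03],"turn": 0,"gripper": 8},{"offset": [0,0,0.03],"turn": 0,"gripper": 9},{"offset": [0,0,0.03],"turn": 0,"gripper": 9}]}}

```text
time_s: 9.8
ee_pos: [0.5024, -0.0698, 0.1437]
tool_rot: [0.0, 0.77, 0.638, -0.0]
ft_force: [0.4, 0.3, -0.0]
opening: 0.084
grip_force: 0.0
```

Emit:
{"name": "send_rows", "arguments": {"series": [{"offset": [0,0,0],"turn": 0,"gripper": 9.1},{"offset": [0,0,0],"turn": 0,"gripper": 9.1},{"offset": [0,0,-2],"turn": 0,"gripper": 9.1},{"offset": [0,0,-6],"turn": 0,"gripper": 9.1},{"offset": [0,0,-10],"turn": 0,"gripper": 9.1}]}}

```text
time_s: 10.22
ee_pos: [0.5015, -0.0695, 0.2439]
tool_rot: [-0.002, 0.77, 0.638, -0.001]
ft_force: [1.7, -1.4, -0.3]
opening: 0.091
grip_force: 0.0
```

```bash
python3 - <<'E'
from h import *
th=np.radians(79.3);u=np.array([np.cos(th),np.sin(th)]);v=np.array([u[1],-u[0]])
p=.507*v+.1642*u
go(p[0],p[1],.2,79.3);print(p)
wrist('w4.png')
E
```

```text
t 10.2167 pos [ 0.5015 -0.0695  0.2439] yaw 79.35 tilt z [-0.004  0.001 -1.   ] F [ 1.7 -1.4 -0.3] op 0.09096742641287438 grip 0.0
offset cm [13.94  0.16  4.39] turn 0.05
[0.52867115 0.06721205]
```

View pics/w4.png

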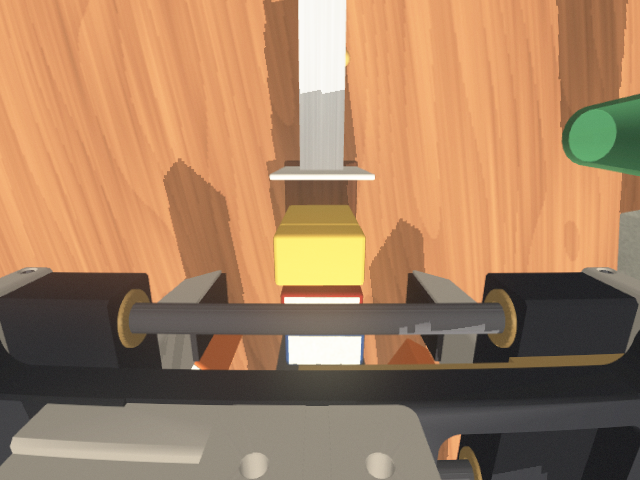

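The box stands square between the red book (front edge at row 290) and the plate (row 175). The brass dome is at about (347,58). Next I locate the button from this view.

```bash
python3 - <<'E'
from h import *
c=wrist();im=c['pixels'];h=cv2.cvtColor(im,cv2.COLOR_RGB2HSV)
th=np.radians(79.3);u=np.array([np.cos(th),np.sin(th)]);v=np.array([u[1],-u[0]])
f=lambda p,z:np.round(np.c_[onz(c,p,z)[:,:2]@v,onz(c,p,z)[:,:2]@u]*1000,1)
yb=(abs(h[:,:,0].astype(int)-24)<8)&(h[:,:,1]>120)&(h[:,:,2]>120);yb[:,:343]=0;yb[:,354:]=0;yb[:42]=0;yb[75:]=0
k=np.argwhere(yb);print(len(k),k.min(0),k.max(0),f([k.mean(0)[::-1]],.05))
g=h[:,:,1]<60
for r in(20,40,80): 
    cc=np.where(g[r,290:352])[0]+290;print(f([(cc.min()-.5,r),(cc.max()+.5,r)],.067))
print('tcp',env.sense()['ee_pos'][:2]@np.c_[v,u])
m=(abs(h[:,:,0].astype(int)-27)<6)&(h[:,:,1]>100)&(h[:,:,2]>200);m[:200]=0;m[287:]=0
kk=biggest(m).reshape(-1,2);F=f(kk,.128);print('box top',F.min(0),F.max(0))
E
```

```text
Traceback (most recent call last):
ValueError: zero-size array to reduction operation minimum which has no identity
```

```bash
python3 - <<'E'
from h import *
c=wrist();im=c['pixels'];h=cv2.cvtColor(im,cv2.COLOR_RGB2HSV)
th=np.radians(79.3);u=np.array([np.cos(th),np.sin(th)]);v=np.array([u[1],-u[0]])
f=lambda p,z:np.round(np.c_[onz(c,p,z)[:,:2]@v,onz(c,p,z)[:,:2]@u]*1000,1)
print(h[50:72:4,340:354].tolist()[2])
yb=(h[:,:,0]>18)&(h[:,:,0]<32)&(h[:,:,1]>110);yb[:,:340]=0;yb[:,356:]=0;yb[:30]=0;yb[85:]=0
k=np.argwhere(yb);print(len(k));
if len(k):print(k.min(0),k.max(0),f([k.mean(0)[::-1]],.05))
g=h[:,:,1]<60
for r in(20,40,80): 
    cc=np.where(g[r,290:352])[0]+290;print(f([(cc.min()-.5,r),(cc.max()+.5,r)],.067))
print('tcp',env.sense()['ee_pos'],env.sense()['ee_pos'][:2]@np.c_[v,u])
m=(abs(h[:,:,0].astype(int)-27)<6)&(h[:,:,1]>100)&(h[:,:,2]>200);m[:200]=0;m[287:]=0
kk=biggest(m).reshape(-1,2);F=f(kk,.128);print('box top',F.min(0),F.max(0))
E
```

```text
[[17, 139, 220], [13, 136, 225], [14, 135, 236], [13, 133, 236], [14, 134, 238], [14, 132, 240], [14, 131, 240], [14, 131, 240], [14, 131, 241], [14, 131, 242], [14, 129, 243], [14, 130, 243], [14, 130, 243], [14, 132, 240]]
0
[[490.3 186.3]
 [524.8 186.6]]
[[490.2 172.7]
 [524.2 172.9]]
[[490.6 144.8]
 [524.6 144.9]]
tcp [ 0.50376835 -0.07012403  0.24686452] [0.50802892 0.0246282 ]
box top [476.8   7.1] [535.3  40.7]
```

Emit:
{"name": "send_rows", "arguments": {"series": [{"offset": [3,0,0],"turn": 0,"gripper": 9.1},{"offset": [6.5,0,0],"turn": 0,"gripper": 9.1},{"offset": [10,0,0],"turn": 0,"gripper": 9.1},{"offset": [13,0,0],"turn": 0,"gripper": 9.1},{"offset": [14.1,0,0],"turn": 0,"gripper": 9.1}]}}

```text
time_s: 10.78
ee_pos: [0.5281, 0.0721, 0.2423]
tool_rot: [-0.001, 0.769, 0.639, -0.0]
ft_force: [-0.2, -0.2, -0.3]
opening: 0.0908
grip_force: 0.0
```

Emit:
{"name": "send_rows", "arguments": {"series": [{"offset": [0,0,0],"turn": 0,"gripper": 9.1},{"offset": [0,0,2],"turn": 0,"gripper": 9.1},{"offset": [0,0,4],"turn": 0,"gripper": 9.1},{"offset": [0,0,4],"turn": 0,"gripper": 9.1},{"offset": [0,0,4],"turn": 0,"gripper": 9.1}]}}

```text
time_s: 11.2
ee_pos: [0.5277, 0.0676, 0.2027]
tool_rot: [-0.001, 0.77, 0.638, -0.001]
ft_force: [1.0, -0.0, -0.4]
opening: 0.0914
grip_force: 0.0
```

```bash
python3 - <<'E'
from h import *
th=np.radians(79.3);u=np.array([np.cos(th),np.sin(th)]);v=np.array([u[1],-u[0]])
p=.5075*v+.1662*u
go(p[0],p[1],.097,79.3)
E
```

```text
t 11.2 pos [0.5277 0.0676 0.2027] yaw 79.29 tilt z [-0.004 -0.    -1.   ] F [ 1.  -0.  -0.4] op 0.09141864769923966 grip 0.0
offset cm [ 0.19  0.19 10.57] turn -0.01
```

Emit:
{"name": "send_rows", "arguments": {"series": [{"offset": [0.2,0.15,2.5],"turn": 0,"gripper": 9.1},{"offset": [0.2,0.15,5],"turn": 0,"gripper": 9.1},{"offset": [0.2,0.15,7.5],"turn": 0,"gripper": 9.1},{"offset": [0.2,0.15,9.5],"turn": 0,"gripper": 9.1},{"offset": [0.2,0.15,10.5],"turn": 0,"gripper": 9.1}]}}

```text
time_s: 11.62
ee_pos: [0.5299, 0.0697, 0.0975]
tool_rot: [-0.001, 0.77, 0.638, -0.001]
ft_force: [-0.2, 0.1, 0.5]
opening: 0.0913
grip_force: 0.0
```

Emit:
{"name": "send_rows", "arguments": {"series": [{"offset": [0,0,0],"turn": 0,"gripper": 8},{"offset": [0,0,0],"turn": 0,"gripper": 7},{"offset": [0,0,0],"turn": 0,"gripper": 6}], "force": 25}}

```text
time_s: 11.87
ee_pos: [0.5313, 0.0702, 0.1004]
tool_rot: [0.001, 0.77, 0.638, 0.001]
ft_force: [0.3, 0.2, -0.6]
opening: 0.0754
grip_force: 0.0
```

```bash
python3 - <<'E'
from h import *
th=np.radians(79.3);u=np.array([np.cos(th),np.sin(th)]);v=np.array([u[1],-u[0]])
p=.5075*v+.1662*u
go(p[0],p[1],.097,79.3)
E
```

```text
t 11.8667 pos [0.5313 0.0702 0.1004] yaw 79.34 tilt z [ 0.003 -0.    -1.   ] F [ 0.3  0.2 -0.6] op 0.07544825096519837 grip 0.0
offset cm [-0.15 -0.16  0.34] turn 0.04
```

Emit:
{"name": "send_rows", "arguments": {"series": [{"offset": [0,-0.1,0.2],"turn": 0,"gripper": 5.5},{"offset": [0,-0.1,0.2],"turn": 0,"gripper": 5.2},{"offset": [0,-0.1,0.2],"turn": 0,"gripper": 5},{"offset": [0,-0.1,0.2],"turn": 0,"gripper": 5}]}}

```text
time_s: 12.2
ee_pos: [0.5295, 0.0707, 0.0973]
tool_rot: [0.0, 0.77, 0.638, 0.0]
ft_force: [0.6, 0.1, -1.0]
opening: 0.0514
grip_force: 0.0
```

```bash
python3 - <<'E'
from h import *
th=np.radians(79.3);u=np.array([np.cos(th),np.sin(th)]);v=np.array([u[1],-u[0]])
p=.5075*v+.1662*u
go(p[0],p[1],.097,79.3)
E
```

```text
t 12.2 pos [0.5295 0.0707 0.0973] yaw 79.36 tilt z [ 0.001 -0.    -1.   ] F [ 0.6  0.1 -1. ] op 0.05139688335755362 grip 0.0
offset cm [-0.16  0.03  0.03] turn 0.06
```

Emit:
{"name": "send_rows", "arguments": {"series": [{"offset": [-0.15,0,0],"turn": 0,"gripper": 4.8},{"offset": [-0.15,0,0],"turn": 0,"gripper": 4.5},{"offset": [-0.15,0,0],"turn": 0,"gripper": 4},{"offset": [-0.15,0,0],"turn": 0,"gripper": 3.5},{"offset": [-0.15,0,0],"turn": 0,"gripper": 3}]}}

```text
time_s: 12.62
ee_pos: [0.5305, 0.0689, 0.0971]
tool_rot: [0.001, 0.77, 0.638, 0.001]
ft_force: [4.5, -1.8, -0.1]
opening: 0.0338
grip_force: 25.0
```

Emit:
{"name": "send_rows", "arguments": {"series": [{"offset": [0,0,0],"turn": 0,"gripper": 3},{"offset": [0,0,0],"turn": 0,"gripper": 3},{"offset": [0,0,0],"turn": 0,"gripper": 3},{"offset": [0,0,0],"turn": 0,"gripper": 3},{"offset": [0,0,0],"turn": 0,"gripper": 3}]}}

```text
time_s: 13.03
ee_pos: [0.5305, 0.0688, 0.0971]
tool_rot: [0.001, 0.77, 0.638, 0.001]
ft_force: [7.3, -2.3, -2.3]
opening: 0.0341
grip_force: 25.0
```

```bash
python3 - <<'E'
from h import *
th=np.radians(79.3);u=np.array([np.cos(th),np.sin(th)]);v=np.array([u[1],-u[0]])
p=.5075*v+.1262*u
go(p[0],p[1],.097,79.3)
E
```

```text
t 13.0333 pos [0.5305 0.0688 0.0971] yaw 79.33 tilt z [ 0.003 -0.    -1.   ] F [ 7.3 -2.3 -2.3] op 0.034147398187605385 grip 25.006822273135185
offset cm [-3.99 -0.1   0.01] turn 0.03
```

Emit:
{"name": "send_rows", "arguments": {"series": [{"offset": [-0.3,0.1,0],"turn": 0,"gripper": 3},{"offset": [-0.7,0.1,0],"turn": 0,"gripper": 3},{"offset": [-1.2,0.1,0],"turn": 0,"gripper": 3},{"offset": [-1.7,0.1,0],"turn": 0,"gripper": 3},{"offset": [-2.0,0.1,0],"turn": 0,"gripper": 3}]}}

```text
time_s: 13.45
ee_pos: [0.5269, 0.0495, 0.0971]
tool_rot: [0.0, 0.77, 0.638, 0.001]
ft_force: [3.9, 3.9, -0.5]
opening: 0.0341
grip_force: 25.0
```

```bash
python3 - <<'E'
from h import *
th=np.radians(79.3);u=np.array([np.cos(th),np.sin(th)]);v=np.array([u[1],-u[0]])
p=.5075*v+.1262*u
go(p[0],p[1],.097,79.3)
c=wrist();im=c['pixels'];h=cv2.cvtColor(im,cv2.COLOR_RGB2HSV)
cv2.imwrite('pics/w5.png',im[:,:,::-1])
E
```

```text
t 13.45 pos [0.5269 0.0495 0.0971] yaw 79.33 tilt z [ 0.002  0.001 -1.   ] F [ 3.9  3.9 -0.5] op 0.0341292016263982 grip 24.99937690794468
offset cm [-2.03 -0.11  0.  ] turn 0.03
```

View pics/w5.png

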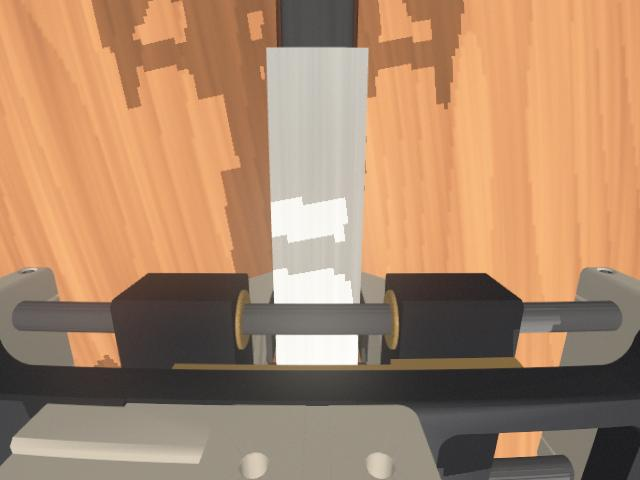

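The tube end is at row 47, with the tube gripped between the pads. The reaction force is small, so the tube appears to be moving with the gripper. I keep pulling.

Emit:
{"name": "send_rows", "arguments": {"series": [{"offset": [-0.4,0.1,0],"turn": 0,"gripper": 3},{"offset": [-0.8,0.1,0],"turn": 0,"gripper": 3},{"offset": [-1.1,0.1,0],"turn": 0,"gripper": 3},{"offset": [-1.4,0.1,0],"turn": 0,"gripper": 3},{"offset": [-1.6,0.1,0],"turn": 0,"gripper": 3}]}}

```text
time_s: 13.92
ee_pos: [0.5239, 0.0329, 0.097]
tool_rot: [-0.0, 0.77, 0.638, -0.0]
ft_force: [-1.9, 2.0, 5.8]
opening: 0.0337
grip_force: 25.0
```

```bash
cat > tube.py <<'E'
from h import *
th=np.radians(79.3);u=np.array([np.cos(th),np.sin(th)]);v=np.array([u[1],-u[0]])
p=.5075*v+.1262*u
go(p[0],p[1],.097,79.3)
c=wrist();g=c['pixels'][:,317].min(1).astype(int)
r=np.where(g[:200]>110)[0].min()
print('tube end row',r,'travel mm',(.1644+.105-onz(c,[(317,r-.5)],.067)[0,:2]@u)*1000)
E
python3 tube.py
```

```text
t 13.9167 pos [0.5239 0.0329 0.097 ] yaw 79.35 tilt z [-0.001 -0.    -1.   ] F [-1.9  2.   5.8] op 0.033731208182848964 grip 25.001715123653412
offset cm [-0.34 -0.12  0.  ] turn 0.05
tube end row 47 travel mm 37.009684921281035
```

Emit:
{"name": "send_rows", "arguments": {"series": [{"offset": [-0.1,0,0],"turn": 0,"gripper": 3},{"offset": [-0.2,0,0],"turn": 0,"gripper": 3},{"offset": [-0.25,0,0],"turn": 0,"gripper": 3},{"offset": [-0.3,0,0],"turn": 0,"gripper": 3},{"offset": [-0.3,0,0],"turn": 0,"gripper": 3}]}}

```text
time_s: 14.38
ee_pos: [0.5234, 0.0302, 0.097]
tool_rot: [-0.0, 0.77, 0.638, -0.0]
ft_force: [-2.2, 1.9, 5.3]
opening: 0.0336
grip_force: 25.0
```

```bash
python3 tube.py
```

```text
t 14.3833 pos [0.5234 0.0302 0.097 ] yaw 79.34 tilt z [-0.001 -0.    -1.   ] F [-2.2  1.9  5.3] op 0.0336153041687894 grip 25.001128390431404
offset cm [-0.06 -0.12  0.  ] turn 0.04
tube end row 47 travel mm 39.77619883909883
```

Travel is 39.3–39.8 mm. Next I creep on by 0.3 mm steps until the force shows the lock.

Emit:
{"name": "send_rows", "arguments": {"series": [{"offset": [-0.03,0,0],"turn": 0,"gripper": 3},{"offset": [-0.06,0,0],"turn": 0,"gripper": 3},{"offset": [-0.09,0,0],"turn": 0,"gripper": 3},{"offset": [-0.12,0,0],"turn": 0,"gripper": 3},{"offset": [-0.12,0,0],"turn": 0,"gripper": 3}]}}

```text
time_s: 14.85
ee_pos: [0.5232, 0.0291, 0.097]
tool_rot: [-0.0, 0.77, 0.638, -0.0]
ft_force: [-2.8, 2.9, 5.8]
opening: 0.0339
grip_force: 25.0
```

```bash
python3 tube.py
```

```text
t 14.85 pos [0.5232 0.0291 0.097 ] yaw 79.34 tilt z [-0. -0. -1.] F [-2.8  2.9  5.8] op 0.03390364232576738 grip 25.00124327838421
offset cm [ 0.04 -0.12  0.  ] turn 0.04
tube end row 47 travel mm 40.83491091576202
```

Emit:
{"name": "send_rows", "arguments": {"series": [{"offset": [-0.03,0,0],"turn": 0,"gripper": 3},{"offset": [-0.06,0,0],"turn": 0,"gripper": 3},{"offset": [-0.08,0,0],"turn": 0,"gripper": 3},{"offset": [-0.08,0,0],"turn": 0,"gripper": 3}]}}

```text
time_s: 15.23
ee_pos: [0.5231, 0.0285, 0.097]
tool_rot: [-0.0, 0.77, 0.638, -0.0]
ft_force: [-0.8, 4.2, 4.9]
opening: 0.034
grip_force: 25.0
```

```bash
python3 tube.py
```

```text
t 15.2333 pos [0.5231 0.0285 0.097 ] yaw 79.34 tilt z [-0.  0. -1.] F [-0.8  4.2  4.9] op 0.03396387712127917 grip 25.000843182206154
offset cm [ 0.11 -0.12  0.  ] turn 0.04
tube end row 47 travel mm 41.4783360587766
```

```bash
python3 - <<'E'
from h import *
th=np.radians(79.3);u=np.array([np.cos(th),np.sin(th)]);v=np.array([u[1],-u[0]])
P=np.r_[.5294*v+.1644*u,.05];out=[]
old={'side':cv2.imread('pics/side0.png'),'top':cv2.imread('pics/top0.png')}
for n in('side','top'):
    c=shot(n);px=cv2.projectPoints(P[None],np.array(c['rvec']),np.array(c['tvec']),c['mtx'],np.array([c['k1'],0,0,0,0.]))[0].ravel();print(n,px)
    x,y=np.round(px).astype(int)
    out.append(np.hstack([cv2.resize(i[y-20:y+20,x-30:x+30],None,fx=6,fy=6,interpolation=cv2.INTER_NEAREST) for i in(old[n],np.ascontiguousarray(c['pixels'][:,:,::-1]))]))
cv2.imwrite('pics/btn.png',np.vstack(out))
E
```

```text
side [310.31469782 237.67404778]
top [277.21970132 256.54243265]
```

View pics/btn.png

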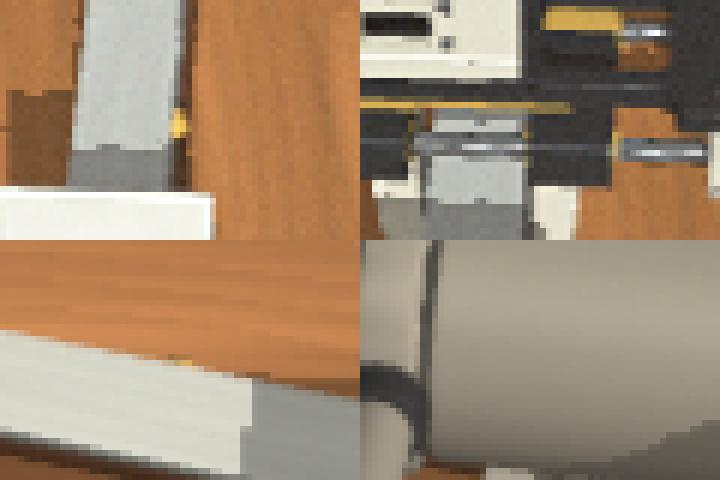

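The left panels (start) show the brass dome; the right ones (now) have the gripper in the way. So I test the lock by force.

Emit:
{"name": "send_rows", "arguments": {"series": [{"offset": [-0.03,0,0],"turn": 0,"gripper": 3},{"offset": [-0.06,0,0],"turn": 0,"gripper": 3},{"offset": [-0.1,0,0],"turn": 0,"gripper": 3},{"offset": [-0.1,0,0],"turn": 0,"gripper": 3}]}}

```text
time_s: 15.72
ee_pos: [0.523, 0.028, 0.097]
tool_rot: [-0.0, 0.77, 0.638, 0.0]
ft_force: [-1.7, 7.1, 5.8]
opening: 0.0336
grip_force: 25.0
```

```bash
python3 tube.py
```

```text
t 15.7167 pos [0.523 0.028 0.097] yaw 79.34 tilt z [-0.     0.001 -1.   ] F [-1.7  7.1  5.8] op 0.03363129603596995 grip 25.00038430094719
offset cm [ 0.16 -0.12  0.  ] turn 0.04
tube end row 47 travel mm 41.89798378471707
```

Emit:
{"name": "send_rows", "arguments": {"series": [{"offset": [0.1,0,0],"turn": 0,"gripper": 3},{"offset": [0.12,0,0],"turn": 0,"gripper": 4},{"offset": [0.12,0,0],"turn": 0,"gripper": 6},{"offset": [0.12,0,0],"turn": 0,"gripper": 8},{"offset": [0.12,0,0],"turn": 0,"gripper": 9.1}]}}

```text
time_s: 16.18
ee_pos: [0.5232, 0.0284, 0.0965]
tool_rot: [-0.0, 0.77, 0.638, -0.0]
ft_force: [0.8, 0.1, 0.3]
opening: 0.0557
grip_force: 0.0
```

Emit:
{"name": "send_rows", "arguments": {"series": [{"offset": [0,0,0],"turn": 0,"gripper": 9.1},{"offset": [0,0,0],"turn": 0,"gripper": 9.1},{"offset": [0,0,0],"turn": 0,"gripper": 9.1},{"offset": [0,0,-2],"turn": 0,"gripper": 9.1},{"offset": [0,0,-6],"turn": 0,"gripper": 9.1}]}}

```text
time_s: 16.6
ee_pos: [0.521, 0.0288, 0.1535]
tool_rot: [-0.003, 0.77, 0.638, -0.003]
ft_force: [1.2, 0.6, 0.4]
opening: 0.0881
grip_force: 0.0
```

Emit:
{"name": "send_rows", "arguments": {"series": [{"offset": [-2,-1,-3],"turn": 0,"gripper": 9.1},{"offset": [-5,-2,-7],"turn": 0,"gripper": 9.1},{"offset": [-8,-4,-10],"turn": 0,"gripper": 9.1},{"offset": [-10,-6,-12],"turn": 0,"gripper": 9.1},{"offset": [-10,-6,-12],"turn": 0,"gripper": 9.1}]}}

```text
time_s: 17.02
ee_pos: [0.4445, -0.0607, 0.2808]
tool_rot: [0.003, 0.77, 0.638, 0.001]
ft_force: [1.8, 0.6, -0.3]
opening: 0.091
grip_force: 0.0
```

```bash
python3 - <<'E'
from h import *
go(.5,0,.3,79.3)
w=wrist()
th=np.radians(79.3);u=np.array([np.cos(th),np.sin(th)]);v=np.array([u[1],-u[0]])
P=np.r_[.5294*v+.1644*u,.05]
Ti=np.linalg.inv(w['T']);px=cv2.projectPoints(P[None],cv2.Rodrigues(Ti[:3,:3])[0],Ti[:3,3],w['mtx'],np.array([w['k1'],0,0,0,0.]))[0].ravel();print('wrist btn',px)
s=shot('side');S=np.ascontiguousarray(s['pixels'][:,:,::-1])
W=np.ascontiguousarray(w['pixels'][:330,:,::-1])[:,140:500]
a=cv2.resize(S[170:360,260:360],(316,600));b=cv2.resize(W,(480,440));b=np.vstack([b,np.zeros((160,480,3),np.uint8)])
cv2.imwrite('pics/fin.png',np.hstack([a,b]))
E
```

```text
t 17.0167 pos [ 0.4445 -0.0607  0.2808] yaw 79.26 tilt z [ 0.005 -0.003 -1.   ] F [ 1.8  0.6 -0.3] op 0.09102553037019137 grip 0.0
offset cm [ 6.99  4.33 -1.91] turn -0.04
wrist btn [408.33408449  65.70886123]
```

View pics/fin.png

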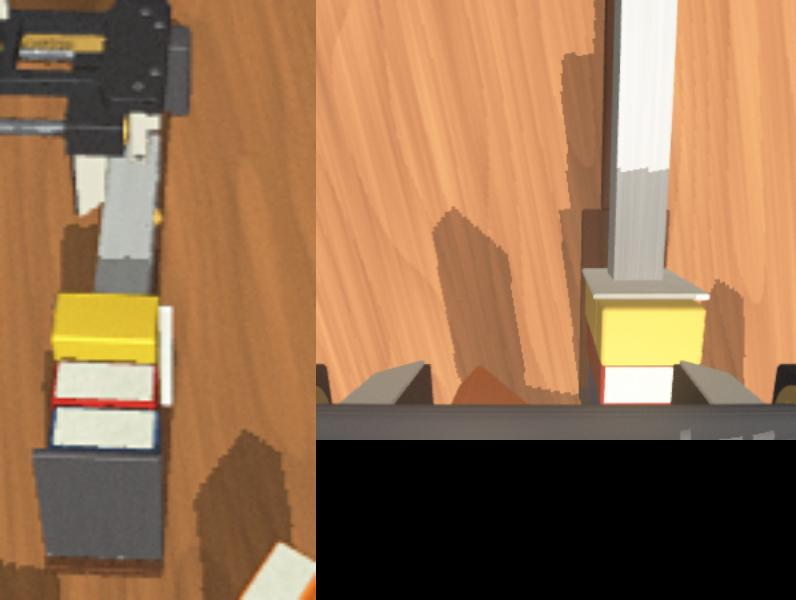

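The side crop shows the brass dome sprung out again at (158,215), which is side pixel (310,238), exactly the button's expected place. The plate is against the box, and the box and both books stand square in the rack. The gripper is clear of everything.

```bash
python3 -c "
from h import *
print(env.hand_in())"
```

```text
the job is handed in; nothing more can be done
None
```

The yellow box stands square in the rack, the end plate is slid one hole towards it and the snap button has sprung out at the next hole; the job was handed in at about 17 s, and no verdict was shown.

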